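# Rinse the tall specimen bottle on the press-down rinser

## Task

Take the tall bottle from the sloping drain rack, turn it fully mouth-down and slip it over the rinser's nozzle until it drops on and its mouth sits square on the white press ring. Then push the bottle down until the ring is at the bottom of its stroke, without ramming it, and keep it there for the rinse: finish with the bottle still gripped in the fingers and held down, not let go. Leave the short bottle and everything else on the bench where it is.

Things in the scene. Friction and masses are not known exactly. Their poses are not given: they have to be found in the camera images.
- tall_bottle: taller of two open white plastic bottles lying in the sloping rack (bay varies). 105 mm long, 60 g; body 50 mm across over the 77 mm next to the closed base, then shoulder and neck 34 mm across, 18 mm long; mouth bore 24 mm across, inside 100 mm deep. Origin: centre of the mouth, in the rim's plane; +z along the axis to the closed base (points up when mouth-down)
- short_bottle: the other bottle in the rack, same shape and diameters but only 72 mm long (45 g); origin and +z as for the tall one; to be left in the rack
- rack: fixed wire drain rack in a white drip tray 190 x 270 x 18 mm. Two bays at y = -60 and +60 mm; in each a bottle lies on two rails, mouth to +x and 25 degrees below level, mouth centre at x = 55 mm, 50 mm above the table. Nothing of the rack beside a bottle is higher than 20 mm below its axis. Origin: on the table under the tray's middle; +x away from the robot, give or take yaw
- rinser: fixed press-down bottle rinser: grey round bowl, 176 mm in diameter at the rim and 45 mm high, with an upright steel nozzle in the centre of a round white press ring. Origin: centre of the underside, on the table
- nozzle_tip (a point): centre of the flat top of the upright steel nozzle, 96 mm above the table. The nozzle is fixed, 18 mm in diameter, with a 3 mm bevel at the top, and stands 38 mm above the press ring when the ring is up. Its frame is upright
- ring_top (a point): centre of the press ring's flat top face (60 mm in diameter, round the nozzle), 58 mm above the table when the ring is up; moves down with the ring
- press_ring (a joint): travel of the press ring in m: 0 = up, grows as it is pressed down, hard stop at 0.010. A spring pushes it up with about 4 N at 0 and 10 N at 0.010; it comes up again when let go
- screw_cap: black screw cap lying open side up on the table by the rack, 40 mm in diameter, 17 mm high; origin centre of its underside; leave alone
- wash_bottle: white wash bottle with a bent spout standing to the right (-y side) of the rinser, 60 mm in diameter, about 165 mm high; origin centre of its underside; leave alone
- petri_dish: glass dish with lid on the table just beyond the rinser, 73 mm in diameter, 14 mm high; origin centre of its underside; leave alone
- forceps: steel forceps lying on the table just beyond the rack, about 130 mm long, 7 mm high; origin at the middle, on the table; leave alone
- vial: capped glass vial standing on the table just beyond the rack, 37 mm in diameter, 55 mm high; origin centre of its underside; leave alone
Not all that is in view belongs to the job. Several things look just like the rinser: the one meant starts farthest to the robot's right. What is shaped like the tall_bottle but black is not meant.

How it is judged:
By the outcome, as a careful person would: the job done as asked, in the order asked, and still so for the second after the job is handed in, while the arm keeps its last pose, push and grip.
It also fails if it takes over 58 s, if anything falls off the work surface, if the arm or the gripper's body presses on something with over 40 N, if the wrist force passes 120 N, or if a joint passes its speed limit or range.

## Robot

A 6-joint arm with a two-finger parallel gripper is mounted at the origin on the work surface. World frame = base frame: x ahead of the robot, y to its left, z up, the work surface at z = 0. Lengths are in mm, angles in degrees, forces in N, time in s.
With the tool pointing down it reaches from about 350 to 850 mm from the base axis. Payload 8.1 kg.
Tool frame: the origin (TCP) lies between the finger pads, 19 mm behind the fingertips; this is the grasp point; z points along the fingers, y is the line along which they close (so a half turn about z gives the same grasp; the last joint's range is limited). The gripper opens to 85 mm and grips with 20 to 120 N. Pads are 22 mm wide; open, the fingers measure 114 mm over their backs; the gripper's body (76 mm by 85 mm) begins 54 mm behind the grasp point. The pads swing forward as they close: fully open they stand 13 mm farther back than shut.
Start: joints at [-68.663, 7.471, 85.268, -0, 87.261, -4.893], TCP at [265.205, -538.212, 249.992] pointing down, gripper open.
Joint ranges: [-169.43, 169.43], [-51.17, 129.36], [1.28, 143.12], [-76.62, 256.62], [0, 156.53], [-152.29, 152.29]. Speed limits (degrees/s): [136.94, 136.94, 159.86, 180, 180, 180].

## Interface

Orientations are given as [roll, pitch, yaw] about the fixed x, y, z axes, in that order (R = Rz(yaw) Ry(pitch) Rx(roll)).
In Python, from bench import sense, viewer, order gives the robot as it stands.
- The arm moves only by the tool carry_out, never from a script. Its argument "increments" is one flat list of numbers, 7 for each row, row after row: the shift along the tool's x, y, z as a fraction of full scale, then the turn, a rotation vector about the tool's x, y, z as a fraction of full scale, then the opening, from -1 (shut) to 1 (fully open). A call has exactly 10 rows; each row is the pose to reach, as a shift and turn from the pose commanded when the call began, along the tool's axes at that moment, turning the shorter way round; what a row does not reach only later rows make up. Full scale, the value 1, is 400 mm for a shift and 2 pi rad for a turn. A row lasts 1/8 s, in which the tool goes at most 62.5 mm and 10.7 degrees, less where a joint would pass 70% of its speed; a pose out of reach is approached as far as the arm can. A call with a number of a shift or a turn outside -1 to 1 is refused whole. A call with a gripper value outside its range is refused whole. The fingers move at their own pace and stop on an object; "force" is the grip in N (left out, the last holds). Time passes only in rows, so rows that repeat a pose let the fingers close, or fill a call up. It gives the time, the measured TCP pose, the force, the opening and the grip force at its end, in the units of the state.
- sense(): the state, without advancing time (a new reading comes with each control period).
- viewer.snapshot(name): name is "scene" or "top" or "wrist"; returns the picture (400x640x3 uint8, red, green, blue); there is no depth.
- viewer.get_calibration(name): a dict with "fx", "fy", "cx", "cy" (pixels), "R" (3x3) and "t" (3): a world point X has camera coordinates R X + t. Camera axes: x right, y down, z forward; pixel columns grow to the right and rows downward; lengths in mm; the calibration is good to about 2 mm. The wrist camera is an equidistant fisheye: a pixel r from the principal point sees the ray r / f radians off the axis. A picture is of the moment at which its call begins: read the wrist's pose just before it. get_calibration takes no time and is no camera call; for the wrist camera it gives the pose at the moment of the call.
- order.hand_in(): hands the job in; it is judged then, once.
The state is a dict: "time": time; "joint_pos": joint angles; "qd": joint speeds; "joint_efforts": joint torques, N m; "tool_pos": TCP position; "tcp_rot": TCP orientation; "ft_force": force on the tool from outside, world axes, zero at the start; "wrist_torque": the same for the moment, N m; "finger_gap": finger opening in mm; "grip_force": force on a finger pad.
Only numpy, scipy, OpenCV 4.12 (cv2) and the standard library are available. Lean on these libraries where they do the work, as an engineer would, in place of code of your own. Each camera call takes 0.05 s, during which the arm holds its last target. There are 200 camera calls.

## Working session

There is one attempt and no reset: what is moved stays moved. The work goes in short steps, Python scripts to look and compute and a tool call to move; the robot and the scene stay as the last step left them, time stands still between calls to the robot, and variables do not carry over. Pictures are saved under pics/ and viewed, at most 10 in all, crops included, and the job is handed in when it is done.

Besides the shell and the picture viewer there is one more tool, called after ">>>" as name(argument=value, ...), one argument or row to a line, values as JSON. carry_out: Moves the arm, as the interface text tells. Its arguments: {"type":"object","properties":{"increments":{"type":"array"},"force":{"type":"number"}},"required":["increments"]}

```bash
mkdir -p pics; ls; python3 - <<'E'
from bench import sense, viewer
import cv2,numpy as np
s=sense();print(s)
for n in("scene","top"):
    im=viewer.snapshot(n);cv2.imwrite(f"pics/{n}0.png",im[:,:,::-1])
    c=viewer.get_calibration(n);print(n,{k:np.round(v,3).tolist() for k,v in c.items()})
c=viewer.get_calibration("wrist");print({k:np.round(v,3).tolist() for k,v in c.items()})
E
```

```text
pics
{'time': 0.0, 'joint_pos': array([-6.86630751e+01,  7.51590517e+00,  8.53309086e+01, -1.14316669e-03,
        8.72634005e+01, -4.89425454e+00]), 'qd': array([-0.05456306,  0.03556668,  0.00068132,  0.02562447, -0.01336155,
        0.02274135]), 'joint_efforts': array([-2.87859275e-04, -5.69394636e+01, -5.00549877e+01, -2.54439519e-04,
        1.50504842e-02,  2.60800891e-05]), 'tool_pos': array([ 265.00205547, -537.70521521,  248.92049986]), 'tcp_rot': array([-1.79890090e+02, -8.26555682e-03,  2.62312272e+01]), 'ft_force': array([-0.93871142,  0.03676681, -0.30267673]), 'wrist_torque': array([-0.01054792,  0.00268685,  0.06067349]), 'grip_force': 0.0, 'finger_gap': 85.53796175639876}
scene {'fx': 471.659, 'fy': 471.659, 'cx': 320.324, 'cy': 198.969, 'R': [[0.204, 0.979, -0.012], [0.78, -0.17, -0.602], [-0.591, 0.113, -0.798]], 't': [-123.141, -319.165, 1650.042]}
top {'fx': 482.396, 'fy': 482.396, 'cx': 325.31, 'cy': 192.54, 'R': [[-0.007, -1.0, 0.011], [-0.986, 0.005, -0.165], [0.164, -0.012, -0.986]], 't': [7.473, 490.266, 1631.892]}
{'fx': 309.707, 'fy': 309.707, 'cx': 321.625, 'cy': 201.909, 'R': [[0.442, -0.897, -0.001], [-0.854, -0.421, 0.307], [-0.275, -0.135, -0.952]], 't': [-599.498, -40.47, 380.829]}
```

View pics/scene0.png

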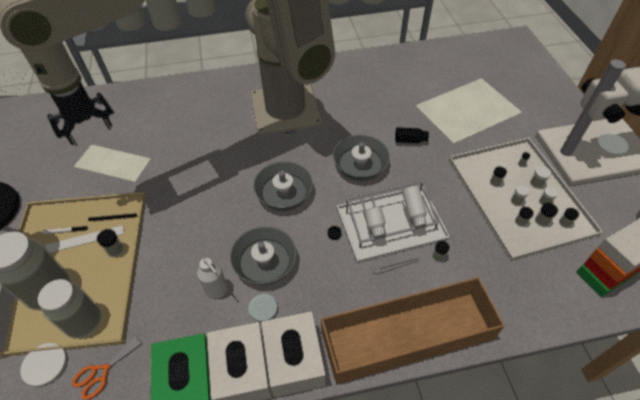

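View pics/top0.png

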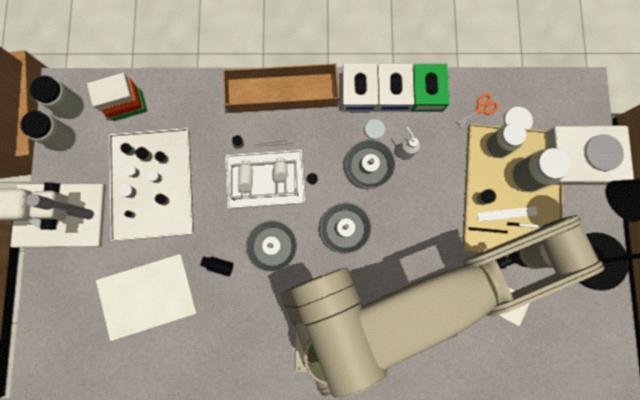

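Three rinsers (top view): (368,163), (345,228) and (271,245). The first is farthest right (-y), and it has the wash bottle and petri dish beside it. The tall bottle looks like the rack's left bay (245,177); the black one at (217,265) is a decoy. I'll confirm in one enlarged crop.

```bash
python3 - <<'E'
import cv2,numpy as np
t=cv2.imread("pics/top0.png");s=cv2.imread("pics/scene0.png")
a=cv2.resize(t[125:205,215:425],None,fx=3.8,fy=3.8,interpolation=cv2.INTER_CUBIC)  # 798x304
b=cv2.resize(s[170:295,220:460],None,fx=2.3,fy=2.3,interpolation=cv2.INTER_CUBIC)  # 552x287
b=cv2.copyMakeBorder(b,0,0,0,a.shape[1]-b.shape[1],cv2.BORDER_CONSTANT)
cv2.imwrite("pics/crop1.png",np.vstack([a,b]));print(a.shape,b.shape)
E
```

```text
(304, 798, 3) (288, 798, 3)
```

View pics/crop1.png

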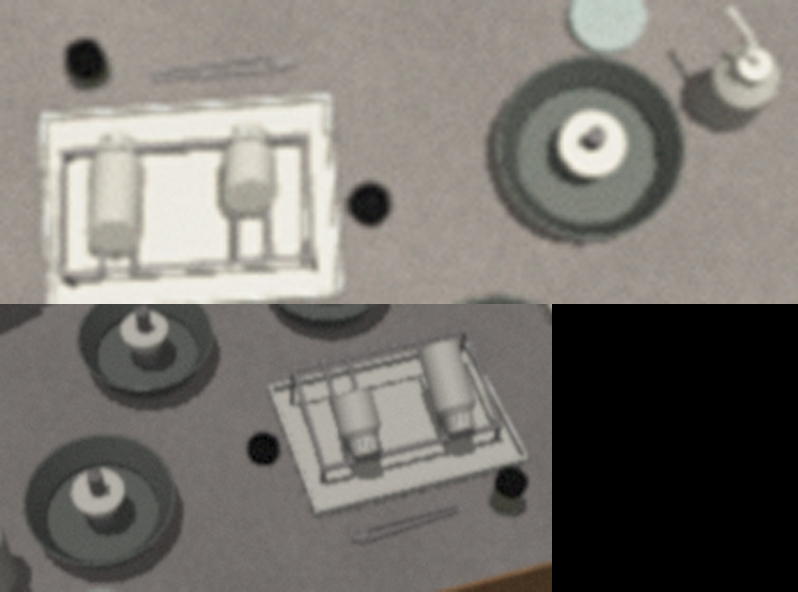

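The crop confirms it. The tall bottle is in the left bay (top crop about (115,195), scene crop (448,385)), the short one in the right bay at (247,170), and the rightmost rinser is at (592,145), with the dish and wash bottle next to it. Next I triangulate.

```bash
cat > h.py <<'E'
import numpy as np,cv2
from scipy.optimize import least_squares
from scipy.spatial.transform import Rotation as Ro
from bench import viewer,sense
def K(c): return np.array([[c['fx'],0,c['cx']],[0,c['fy'],c['cy']],[0,0,1.]])
def proj(c,X,fish=False):
    p=np.asarray(c['R'])@np.asarray(X,float)+np.asarray(c['t'])
    if fish:
        r=np.hypot(p[0],p[1]);th=np.arctan2(r,p[2]);k=th/max(r,1e-9)
        return np.array([c['cx']+c['fx']*k*p[0],c['cy']+c['fy']*k*p[1]])
    return np.array([c['cx']+c['fx']*p[0]/p[2],c['cy']+c['fy']*p[1]/p[2]])
def tri(obs,x0=(600,0,60)):  # obs: list of (calib,uv,fish)
    f=lambda X:np.concatenate([proj(c,X,fi)-uv for c,uv,fi in obs])
    r=least_squares(f,x0);return r.x,np.abs(r.fun).max()
def Rt(rpy): return Ro.from_euler('xyz',rpy,degrees=True).as_matrix()
def rel(target_p,target_R,p,R):
    "fractions for a row: shift/400 in tool axes, rotvec/2pi"
    d=R.T@(np.asarray(target_p)-p)/400
    w=Ro.from_matrix(R.T@target_R).as_rotvec()/(2*np.pi)
    return np.round(np.r_[d,w],4)
E
python3 - <<'E'
from h import *
T=viewer.get_calibration("top");S=viewer.get_calibration("scene")
tp=lambda u,v:np.array([215+(u+.5)/3.8-.5,125+(v+.5)/3.8-.5])
sp=lambda u,v:np.array([220+(u+.5)/2.3-.5,170+(v-304+.5)/2.3-.5])
for n,a,b in [("ring",(592,145),(97,492)),("noz",(598,132),(95,474)),("mouth",(115,137),(461,428)),("base",(114,246),(442,345)),("smouth",(246,128),(366,450)),("sbase",(246,205),(352,392)),("rack FL?",(40,113),(527,459)),("rack FR",(330,95),(316,513)),("rk NR",(343,290),(270,387)),("r3",None,None)]:
    if a: x,e=tri([(T,tp(*a),0),(S,sp(*b),0)]);print(n,x.round(1),e.round(1))
for n,a,b in [("rins2",(345,226),(283,181)),("rins3",(271,245),(361,152))]:
    x,e=tri([(T,np.array(a),0),(S,np.array(b),0)]);print(n,x.round(1),e.round(1))
E
```

```text
ring [ 592.6 -153.7   51.9] 0.2
noz [ 594.9 -152.7   94.3] 0.4
mouth [600.  280.1  57.4] 0.7
base [496.3 281.7  86.1] 1.4
smouth [607.6 161.1  60. ] 0.6
sbase [533.8 161.9  74.8] 0.2
rack FL? [633.6 358.1  14.9] 0.5
rack FR [651.1  90.1  13.7] 0.5
rk NR [465.   77.7  17.4] 0.5
rins2 [372.  -61.9  56.7] 0.2
rins3 [309.5 189.1  56.3] 0.0
```

```bash
python3 - <<'E'
from h import *
s=sense();p=np.array([265.2,-538.2,250.]);R=Rt(s['tcp_rot']);p,R=s['tool_pos'],R
c=viewer.get_calibration("wrist");C=-np.array(c['R']).T@c['t'];print("cam in tool",R.T@(C-p))
print(rel([480,-153,300],Rt([180,0,0]),p,R))
E
```

```text
cam in tool [  78.17660235    0.15993548 -125.23421588]
[ 9.073e-01 -6.255e-01 -1.263e-01 -3.000e-04  0.000e+00  7.290e-02]
```

>>> carry_out(
  increments=[0.91,-0.625,-0.125,0,0,0.073,1,0.91,-0.625,-0.125,0,0,0.073,1,0.91,-0.625,-0.125,0,0,0.073,1,0.91,-0.625,-0.125,0,0,0.073,1,0.91,-0.625,-0.125,0,0,0.073,1,0.91,-0.625,-0.125,0,0,0.073,1,0.91,-0.625,-0.125,0,0,0.073,1,0.91,-0.625,-0.125,0,0,0.073,1,0.91,-0.625,-0.125,0,0,0.073,1,0.91,-0.625,-0.125,0,0,0.073,1],
)

```text
time: 1.35
tool_pos: [480.5, -154.3, 299.5]
tcp_rot: [180.0, 0.1, -0.1]
ft_force: [-0.4, -0.7, -0.5]
finger_gap: 85.1
grip_force: 0.0
```

```bash
cat > snap.py <<'E'
import sys,pickle
from h import *
n=sys.argv[1];c=viewer.get_calibration("wrist");im=viewer.snapshot("wrist")
cv2.imwrite(f"pics/{n}.png",im[:,:,::-1]);pickle.dump(c,open(f"pics/{n}.pkl","wb"))
for a in sys.argv[2:]: print(a,proj(c,eval(a),True).round(1))
E
python3 snap.py w1 "(594,-153,96)" "(594,-153,58)" "(600,281,50)"; python3 -c "
from h import *
print(rel([420,150,300],Rt([180,0,0]),sense()['tool_pos'],Rt(sense()['tcp_rot'])))"
```

```text
(594,-153,96) [319.6  72.2]
(594,-153,58) [319.8  75.6]
(600,281,50) [ 49.6 106.3]
[-1.536e-01 -7.607e-01 -1.000e-03  0.000e+00  1.000e-04 -5.000e-04]
```

>>> carry_out(
  increments=[-0.15,-0.76,0,0,0,0,1,-0.15,-0.76,0,0,0,0,1,-0.15,-0.76,0,0,0,0,1,-0.15,-0.76,0,0,0,0,1,-0.15,-0.76,0,0,0,0,1,-0.15,-0.76,0,0,0,0,1,-0.15,-0.76,0,0,0,0,1,-0.15,-0.76,0,0,0,0,1,-0.15,-0.76,0,0,0,0,1,-0.15,-0.76,0,0,0,0,1],
)

```text
time: 2.65
tool_pos: [421.8, 150.1, 300.0]
tcp_rot: [180.0, 0.0, -0.2]
ft_force: [0.2, 0.1, 0.4]
finger_gap: 85.4
grip_force: 0.0
```

```bash
python3 snap.py w2 "(594,-153,96)" "(600,281,50)" "(505,275,94)"; python3 - <<'E'
import cv2,numpy as np
a=cv2.imread("pics/w1.png");b=cv2.imread("pics/w2.png")
cv2.imwrite("pics/w12.png",np.hstack([cv2.resize(a,(400,250)),cv2.resize(b,(400,250))]))
E
```

```text
(594,-153,96) [556.9  53.1]
(600,281,50) [214.6  31.7]
(505,275,94) [207.4 105.6]
```

View pics/w12.png

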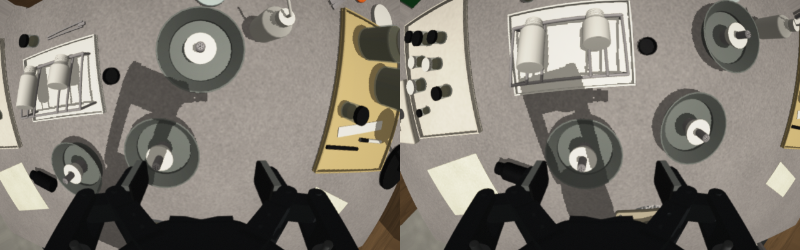

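Left is w1: target nozzle at about (319,74) full-res. Right is w2: tall bottle about (205,70), target nozzle about (590,56), with rinser 3 in front of the rack. I'll enlarge these for the measurement.

```bash
python3 - <<'E'
import cv2,numpy as np
a=cv2.imread("pics/w1.png");b=cv2.imread("pics/w2.png")
f=lambda i,x,y:cv2.resize(i[y:y+75,x:x+100],(400,300),interpolation=cv2.INTER_CUBIC)
cv2.imwrite("pics/w12c.png",np.vstack([np.hstack([f(a,270,40),f(a,30,85)]),np.hstack([f(b,540,20),f(b,160,10)])]))
E
```

```text
(no output)
```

View pics/w12c.png

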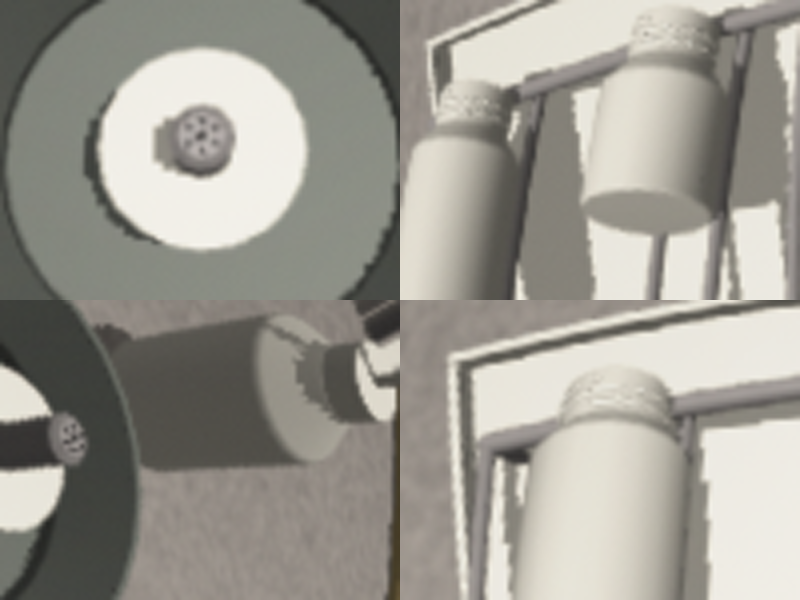

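```bash
python3 - <<'E'
from h import *
import pickle
a,b=[pickle.load(open(f"pics/{n}.pkl","rb")) for n in("w1","w2")]
T=viewer.get_calibration("top");S=viewer.get_calibration("scene")
o=[(a,np.array([320.7,73.9]),1),(b,np.array([557.2,54.2]),1)]
print("noz wrist",tri(o,(594,-153,90)))
print("noz all",tri(o+[(T,np.array([372.,159.4]),0),(S,np.array([261.,243.6]),0)],(594,-153,90)))
# ring on plane z=58
r=least_squares(lambda x:proj(a,[x[0],x[1],58],1)-[320.4,76.8],[594,-153]);print("ring@58",r.x)
# bottle: base/mouth centreline, with rack model
for X in [(600,281,50),(600+2.8-12,280,62)]: print(proj(a,X,1),proj(b,X,1))
im=cv2.imread("pics/w2.png",0)
# body centreline in w2: edges at rows
for v in (55,75,95): 
    row=im[v,170:260].astype(int);print(v,' '.join(map(str,row[::2])))
d=np.array([np.cos(np.radians(25))*np.cos(np.radians(3.7)),np.cos(np.radians(25))*np.sin(np.radians(3.7)),-np.sin(np.radians(25))])
for s in (40,70,105): print(s,(np.array([600,281,50])-s*d).round(1),proj(b,np.array([600,281,50])-s*d,1).round(1))
E
```

```text
noz wrist (array([ 592.4439075 , -154.07678346,   95.3959505 ]), np.float64(0.2490082093753614))
noz all (array([ 592.78787459, -153.98931527,   94.71358916]), np.float64(0.943226572582148))
ring@58 [ 592.55071367 -153.67414132]
[ 49.57504445 106.34585997] [214.63686112  31.71673515]
[ 45.23264804 112.49522355] [212.07780682  36.68533866]
55 143 156 227 113 109 146 119 226 147 139 226 170 191 206 214 218 222 224 225 225 224 221 219 215 210 202 193 183 170 152 129 117 137 184 233 234 234 234 234 234 234 234 235 235 236
75 155 146 176 216 147 124 220 232 222 142 182 201 213 219 223 225 226 226 226 225 222 220 215 209 203 194 183 171 154 135 110 133 135 160 233 235 235 235 235 236 236 236 236 236 236
95 149 148 150 146 142 90 192 234 212 191 206 218 222 225 226 227 226 226 226 224 220 215 211 204 194 184 172 157 138 114 122 136 135 145 234 236 236 236 236 237 237 236 236 236 236
40 [563.8 278.7  66.9] [211.6  57.3]
70 [536.7 276.9  79.6] [209.5  78.5]
105 [505.  274.9  94.4] [207.4 105.6]
```

```bash
python3 - <<'E'
from h import *
s=sense();p,R=s['tool_pos'],Rt(s['tcp_rot'])
G=Rt([180,-35,3.7]);M=np.array([600,281,50.])
d=Ro.from_euler('z',3.7,degrees=True).apply([np.cos(np.radians(25)),0,-np.sin(np.radians(25))])
n=Ro.from_euler('z',3.7,degrees=True).apply([np.sin(np.radians(25)),0,np.cos(np.radians(25))])
P=M-78*d+3*n;print(P,G.T@d,G.T@n)
print(rel(P-100*G[:,2],G,p,R)); print(s['joint_pos'])
E
```

```text
[530.72055383 276.51989918  85.68314778] [ 5.00000000e-01 -1.04971343e-16  8.66025404e-01] [ 8.66025404e-01  5.99621943e-17 -5.00000000e-01]
[ 0.1288 -0.3065  0.331   0.0033  0.0972 -0.0103]
[ 1.30539925e+01 -1.75890357e+01  1.03691872e+02 -1.23375463e-03
  9.38978727e+01  1.03182174e+02]
```

>>> carry_out(
  increments=[0.13,-0.307,0.33,0.0033,0.097,-0.0103,1,0.13,-0.307,0.33,0.0033,0.097,-0.0103,1,0.13,-0.307,0.33,0.0033,0.097,-0.0103,1,0.13,-0.307,0.33,0.0033,0.097,-0.0103,1,0.13,-0.307,0.33,0.0033,0.097,-0.0103,1,0.13,-0.307,0.33,0.0033,0.097,-0.0103,1,0.13,-0.307,0.33,0.0033,0.097,-0.0103,1,0.13,-0.307,0.33,0.0033,0.097,-0.0103,1,0.13,-0.307,0.33,0.0033,0.097,-0.0103,1,0.13,-0.307,0.33,0.0033,0.097,-0.0103,1],
)

```text
time: 3.95
tool_pos: [473.7, 273.6, 168.1]
tcp_rot: [-180.0, -34.9, 3.7]
ft_force: [0.5, 0.4, 0.2]
finger_gap: 84.6
grip_force: 0.0
```

```bash
python3 snap.py w3 "(600,281,50)" "(505,275,94.4)"; python3 - <<'E'
from h import *
s=sense();p,R=s['tool_pos'],Rt(s['tcp_rot'])
print(s['joint_pos'].round(1),rel([530.7,276.5,85.7],Rt([180,-35,3.7]),p,R))
E
```

```text
(600,281,50) [322.1 150.3]
(505,275,94.4) [321.9 241.4]
[ 35.6 -22.4 127.9 -24.6  46.5 134.5] [-8.000e-04  2.300e-03  2.504e-01 -2.000e-04  2.000e-04  1.000e-04]
```

View pics/w3.png

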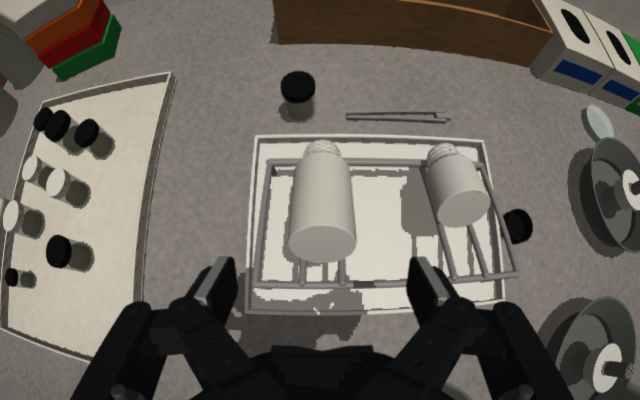

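The bottle (base centre (322,243)) is centred between the open fingers, as predicted. The short bottle at (460,190) is clear.

>>> carry_out(
  increments=[0,0,0.05,0,0,0,1,0,0,0.1,0,0,0,1,0,0,0.14,0,0,0,1,0,0.001,0.17,0,0,0,1,0,0.002,0.2,0,0,0,1,0,0.002,0.22,0,0,0,1,0,0.002,0.24,0,0,0,1,0,0.002,0.25,0,0,0,1,0,0.002,0.25,0,0,0,1,0,0.002,0.25,0,0,0,1],
)

```text
time: 5.25
tool_pos: [530.9, 276.9, 86.3]
tcp_rot: [-180.0, -35.0, 3.8]
ft_force: [-0.6, 1.0, -0.9]
finger_gap: 85.4
grip_force: 0.0
```

>>> carry_out(
  increments=[0,0,0,0,0,0,0,0,0,0,0,0,0,-0.1,0,0,0,0,0,0,-0.3,0,0,0,0,0,0,-0.5,0,0,0,0,0,0,-1,0,0,0,0,0,0,-1,0,0,0,0,0,0,-1,0,0,0,0,0,0,-1,0,0,0,0,0,0,-1,0,0,0,0,0,0,-1],
  force=50,
)

```text
time: 6.5
tool_pos: [530.9, 277.0, 86.6]
tcp_rot: [-179.9, -35.0, 3.8]
ft_force: [-5.2, -0.2, 5.6]
finger_gap: 48.8
grip_force: 50.3
```

```bash
python3 - <<'E'
from h import *
s=sense();p,R=s['tool_pos'],Rt(s['tcp_rot'])
print(s['joint_pos'].round(1),s['wrist_torque'],R.T@np.array([0,0,120])/400,s['tcp_rot'])
E
```

```text
[ 31.5  -5.8 123.9 -28.8  33.5 137.9] [-0.12054868  0.56115735 -0.13709507] [ 0.17194002 -0.00025628 -0.24583849] [-179.94027171  -34.96901796    3.7519655 ]
```

>>> carry_out(
  increments=[0.014,0,-0.02,0,0,0,-1,0.043,0,-0.061,0,0,0,-1,0.086,0,-0.123,0,0,0,-1,0.129,0,-0.184,0,0,0,-1,0.172,0,-0.246,0,0,0,-1,0.215,0,-0.307,0,0,0,-1,0.258,0,-0.369,0,0,0,-1,0.258,0,-0.369,0,0,0,-1,0.258,0,-0.369,0,0,0,-1,0.258,0,-0.369,0,0,0,-1],
)

```text
time: 7.75
tool_pos: [530.1, 276.3, 264.0]
tcp_rot: [179.9, -34.8, 3.8]
ft_force: [0.0, -0.0, 0.3]
finger_gap: 48.8
grip_force: 51.8
```

```bash
python3 snap.py w4; python3 - <<'E'
from h import *
import pickle
c=pickle.load(open("pics/w4.pkl","rb"));s=sense();p,R=s['tool_pos'],Rt(s['tcp_rot'])
# expected mouth in tool: 78 along d' - 3 n'
d=np.array([.5,0,.866]);n=np.array([.866,0,-.5])
for m in (78*d-3*n,-27*d-3*n): print(proj(c,p+R@m,1).round(1),(p+R@m).round(1))
print(s['joint_pos'].round(1),s['ft_force'].round(1))
E
```

```text
[320.9 172.2] [599.4 280.8 228.2]
[320.6 335.8] [504.6 274.6 272.9]
[ 31.4 -19.4 115.3 -19.1  54.1 124.7] [ 0.2  0.1 -0.1]
```

View pics/w4.png

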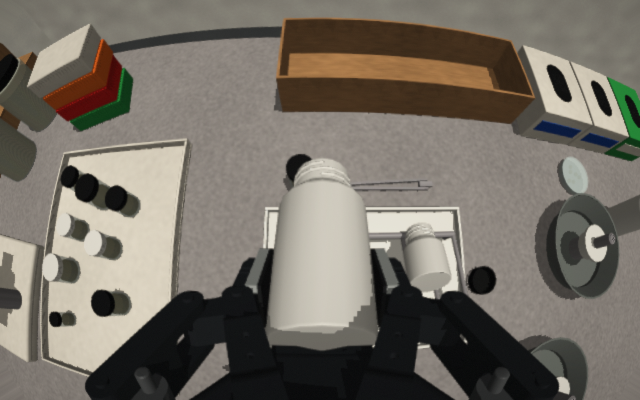

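The bottle is held cleanly, centred at about x=324, with the mouth top at (324,157). Next I fit its tilt and position in the grip from the edges.

```bash
python3 - <<'E'
from h import *
im=cv2.imread("pics/w4.png",0).astype(int)
print("col324",[(v,im[v,324]) for v in range(150,166)])
print("base col300",[(v,im[v,300]) for v in range(322,350,2)]);print("base col340",[(v,im[v,340]) for v in range(330,352,2)])
for v in (172,178,200,230,260,290,310): 
    g=np.diff(im[v,250:400]);o=np.argsort(-abs(g))[:8]
    print(v,sorted([(int(i)+250,int(g[i])) for i in o]))
E
```

```text
col324 [(150, np.int64(143)), (151, np.int64(142)), (152, np.int64(141)), (153, np.int64(139)), (154, np.int64(140)), (155, np.int64(140)), (156, np.int64(142)), (157, np.int64(147)), (158, np.int64(171)), (159, np.int64(197)), (160, np.int64(195)), (161, np.int64(178)), (162, np.int64(188)), (163, np.int64(196)), (164, np.int64(199)), (165, np.int64(196))]
base col300 [(322, np.int64(191)), (324, np.int64(199)), (326, np.int64(181)), (328, np.int64(159)), (330, np.int64(155)), (332, np.int64(117)), (334, np.int64(105)), (336, np.int64(104)), (338, np.int64(104)), (340, np.int64(104)), (342, np.int64(104)), (344, np.int64(103)), (346, np.int64(70)), (348, np.int64(20))]
base col340 [(330, np.int64(123)), (332, np.int64(104)), (334, np.int64(104)), (336, np.int64(104)), (338, np.int64(104)), (340, np.int64(104)), (342, np.int64(104)), (344, np.int64(104)), (346, np.int64(99)), (348, np.int64(25)), (350, np.int64(19))]
172 [(284, -19), (285, -47), (286, -49), (295, 25), (296, 60), (297, 62), (303, 19), (343, -20)]
178 [(282, -25), (283, -17), (288, -28), (289, -22), (293, 54), (294, 57), (343, -25), (348, -26)]
200 [(256, -5), (280, -9), (281, -6), (284, 6), (286, 5), (289, 5), (361, -14), (362, -11)]
230 [(263, 65), (265, -36), (266, -68), (267, 33), (268, 64), (275, -76), (276, -32), (367, 47)]
260 [(253, 41), (265, -43), (272, 49), (369, -43), (370, -47), (378, 34), (389, -41), (397, 35)]
290 [(251, 38), (252, 66), (256, -40), (257, -56), (268, 28), (269, 42), (371, -39), (373, -34)]
310 [(266, 30), (267, 37), (268, 27), (269, 14), (359, -23), (360, -42), (375, -28), (376, -30)]
```

```bash
python3 - <<'E'
from h import *
import pickle
c=pickle.load(open("pics/w4.pkl","rb"));s=sense();p,R=s['tool_pos'],Rt(s['tcp_rot'])
t=np.linspace(0,2*np.pi,72)
def parts(q):
    s0,off,phi=q;f=np.radians(phi);d=np.array([np.sin(f),0,np.cos(f)]);n=np.array([np.cos(f),0,-np.sin(f)]);y=np.array([0,1,0])
    circ=lambda a,r:np.array([proj(c,p+R@(d*a+off*n+r*(np.cos(k)*n+np.sin(k)*y)),1) for k in t])
    rim=circ(s0,17);base=circ(s0-105,25);sh=circ(s0-28,25)
    return np.array([rim[:,1].min(),base[:,1].min(),base[:,1].max()]),np.ptp(rim[:,0]),np.ptp(sh[:,0]),np.ptp(base[:,0])
obs=np.array([157.8,331,347.3])
print(parts([78,-3,30]))
r=least_squares(lambda q:parts(q)[0]-obs,[78,-3,30]);print(r.x,parts(r.x))
for dphi in (-2,2):
  q=[78,-3,30+dphi];print(q,parts(q)[0])
E
```

```text
(array([151.440214  , 315.96143159, 349.82886157]), np.float64(53.00696955276766), np.float64(86.29438443932156), np.float64(114.08728377212333))
[ 78.73930928 -18.00232408  37.1283329 ] (array([157.8, 331. , 347.3]), np.float64(51.66820782641349), np.float64(82.63497659231336), np.float64(101.2518824381275))
[78, -3, 28] [154.47713231 313.12104179 351.12601827]
[78, -3, 32] [148.45630962 318.71697477 348.47411342]
```

```bash
python3 - <<'E'
from h import *
s=sense();p,R=s['tool_pos'],Rt(s['tcp_rot'])
p=np.array([530.5,276.5,264.]);R=Rt([180,-35,3.75])
print(rel([565,60,264],Rt([180,30,0]),p,R))
print(rel([595.6,-153,228],Rt([180,30,0]),np.array([565,60,264]),Rt([180,30,0])))
E
```

```text
[ 4.150e-02  5.457e-01  2.910e-02 -5.000e-04 -1.805e-01  1.100e-02]
[0.1113 0.5325 0.0397 0.     0.     0.    ]
```

>>> carry_out(
  increments=[0.0415,0.5457,0.0291,-0.0005,-0.1805,0.011,-1,0.0415,0.5457,0.0291,-0.0005,-0.1805,0.011,-1,0.0415,0.5457,0.0291,-0.0005,-0.1805,0.011,-1,0.0415,0.5457,0.0291,-0.0005,-0.1805,0.011,-1,0.0415,0.5457,0.0291,-0.0005,-0.1805,0.011,-1,0.0415,0.5457,0.0291,-0.0005,-0.1805,0.011,-1,0.0415,0.5457,0.0291,-0.0005,-0.1805,0.011,-1,0.0415,0.5457,0.0291,-0.0005,-0.1805,0.011,-1,0.0415,0.5457,0.0291,-0.0005,-0.1805,0.011,-1,0.0415,0.5457,0.0291,-0.0005,-0.1805,0.011,-1],
)

```text
time: 9.05
tool_pos: [565.6, 60.4, 269.1]
tcp_rot: [-180.0, 29.7, 0.1]
ft_force: [0.3, 0.2, -0.7]
finger_gap: 48.8
grip_force: 51.9
```

```bash
python3 - <<'E'
from h import *
s=sense();p,R=s['tool_pos'],Rt(s['tcp_rot'])
print(p,s['tcp_rot'],s['joint_pos'].round(1),rel([595.6,-153,228],Rt([180,30,0]),p,R))
E
```

```text
[565.56998385  60.43531141 269.09088635] [-1.79984054e+02  2.97165235e+01  6.11377296e-02] [  0.7  30.1  60.5   0.4 119.1  90.8] [ 1.156e-01  5.337e-01  5.210e-02  0.000e+00 -8.000e-04  1.000e-04]
```

>>> carry_out(
  increments=[0.112,0.5325,0.04,0,0,0,-1,0.112,0.5325,0.04,0,0,0,-1,0.112,0.5325,0.04,0,0,0,-1,0.112,0.5325,0.04,0,0,0,-1,0.112,0.5325,0.04,0,0,0,-1,0.112,0.5325,0.04,0,0,0,-1,0.112,0.5325,0.04,0,0,0,-1,0.112,0.5325,0.04,0,0,0,-1,0.112,0.5325,0.04,0,0,0,-1,0.112,0.5325,0.04,0,0,0,-1],
)

```text
time: 10.3
tool_pos: [596.4, -152.5, 229.6]
tcp_rot: [-180.0, 30.1, 0.1]
ft_force: [-0.3, -0.6, -0.6]
finger_gap: 49.0
grip_force: 51.9
```

```bash
python3 - <<'E'
from h import *
import pickle
s=sense();p,R=s['tool_pos'],Rt(s['tcp_rot']);print(p,s['tcp_rot'],s['joint_pos'].round(1))
d=np.array([.5,0,.866]);n=np.array([.866,0,-.5]);out=[]
for nm in("scene","top"):
    c=viewer.get_calibration(nm);im=viewer.snapshot(nm)[:,:,::-1];cv2.imwrite(f"pics/{nm}5.png",im)
    pj=lambda m:proj(c,p+R@m).round(1)
    ct=pj(25*d-3*n).astype(int);x0,y0=ct[0]-33,ct[1]-50
    print(nm,"crop origin",x0,y0,"mouth",pj(78*d-3*n),"base",pj(-27*d-3*n),"noz",proj(c,[592.6,-153,95.5]).round(1))
    out.append(cv2.resize(im[y0:y0+100,x0:x0+66],(396,600),interpolation=cv2.INTER_CUBIC))
cv2.imwrite("pics/c5.png",np.hstack(out))
E
```

```text
[ 596.40151978 -152.46364686  229.6354197 ] [-1.79986242e+02  3.00774001e+01  6.03141561e-02] [-14.9  38.9  52.7  -8.4 117.4  73.1]
scene crop origin 222 168 mouth [258.1 230.8] base [252.7 205.7] noz [260.4 242.7]
top crop origin 342 101 mouth [373.3 155.7] base [377.1 147.5] noz [371.7 159.9]
```

View pics/c5.png

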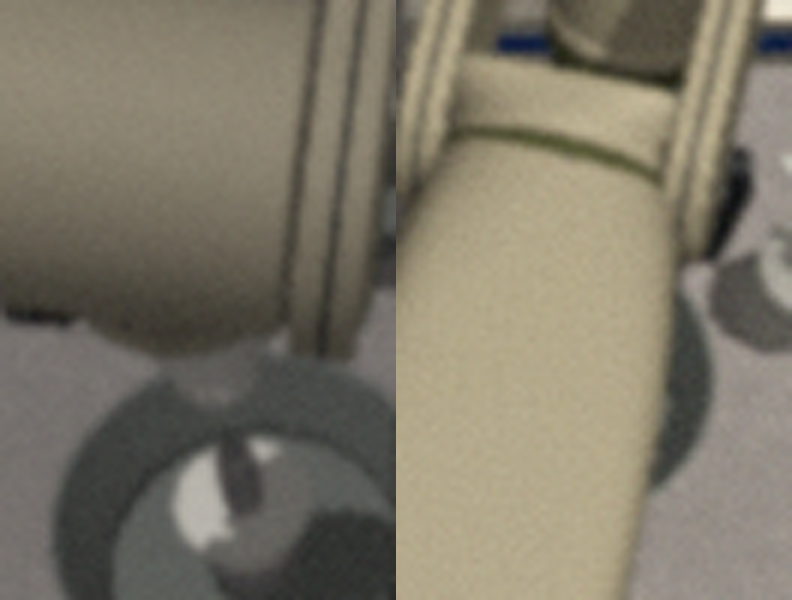

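The arm hides the top view. In the scene crop the mouth shows at about (258,232) and the nozzle tip at (260.7,241), both as predicted. The wrist camera should see mouth and nozzle together.

```bash
python3 snap.py w6 "(592.6,-153,95.5)" "(592.6,-153,58)" "(592.9,-152.5,151.6)" "(592.9,-152.5,256.6)" "(609.9,-152.5,151.6)" "(617.9,-152.5,256.6)"; python3 - <<'E'
import cv2
a=cv2.imread("pics/w6.png");cv2.imwrite("pics/w6c.png",cv2.resize(a[100:380,180:460],(600,600),interpolation=cv2.INTER_CUBIC))
E
```

```text
(592.6,-153,95.5) [321.5 123. ]
(592.6,-153,58) [321.5  99.8]
(592.9,-152.5,151.6) [320.7 170.9]
(592.9,-152.5,256.6) [320.3 334.7]
(609.9,-152.5,151.6) [320.6 150. ]
(617.9,-152.5,256.6) [320.1 314.6]
```

View pics/w6c.png

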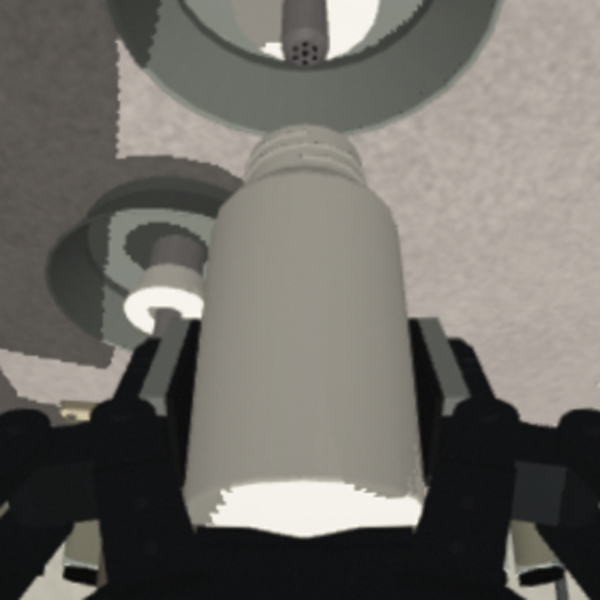

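Nozzle tip at full-res (322.3,123.8), matching the prediction. The rim top is at v=158 and the base edge at v=323, each about 7 px off the model, so the bottle sits a few mm off nominal in the hand. I'll fit its silhouette.

```bash
cat > fit.py <<'E'
from h import *
import pickle
c=pickle.load(open("pics/w6.pkl","rb"));p=np.array([596.3,-152.5,229.5]);R=Rt([180,30.05,.06])
im=cv2.GaussianBlur(cv2.imread("pics/w6.png"),(3,3),0).astype(float)
def edge(v,u0,h=7):
    row=im[v-1:v+2].mean(0);g=np.abs(row[2:]-row[:-2]).sum(1);u=np.arange(int(u0)-h,int(u0)+h);w=g[u-1]**2
    k=u[np.argmax(w)];uu=np.arange(k-1,k+2);ww=g[uu-1];return (uu*ww).sum()/ww.sum(),g[k-1]
cl=lambda v,a,b:(180+a/2.143,180+b/2.143)
E_=[]
for cv,l,r in [(215,215,393),(235,210,400),(255,208,402),(275,205,404),(295,203,406)]:
    v=round(100+cv/2.143);E_.append((v,edge(v,180+l/2.143),edge(v,180+r/2.143)));print(E_[-1])
for cv,l,r in [(160,247,361)]:
    v=round(100+cv/2.143);print("neck",v,edge(v,180+l/2.143),edge(v,180+r/2.143))
col=im[145:170,322].sum(1);print("rim",145+np.argmax(abs(np.diff(col))),np.round(col/3)[6:18])
t=np.linspace(0,2*np.pi,120)
def circ(q,a,r):
    s0,off,phi,yy=q;f=np.radians(phi);d=np.array([np.sin(f),0,np.cos(f)]);n=np.array([np.cos(f),0,-np.sin(f)]);y=np.array([0,1,0])
    return np.array([proj(c,p+R@(d*(s0-a)+off*n+yy*y+r*(np.cos(k)*n+np.sin(k)*y)),1) for k in t])
def model(q):
    cs=[circ(q,a,25) for a in np.linspace(30,95,14)]
    L=np.array([x[x[:,0].argmin()] for x in cs]);Rr=np.array([x[x[:,0].argmax()] for x in cs])
    o=[]
    for v,l,r in E_:
        for S,e in((L,l),(Rr,r)):
            k=np.argsort(S[:,1]);o.append(np.interp(v,S[k,1],S[k,0])-e[0])
    return np.array(o)
def res(q): return np.r_[model(q),(circ(q,0,17)[:,1].min()-RIM),(circ(q,105,25)[:,1].min()-BASE)/4,(q[2]-30)/3]
if __name__=="__main__":
  for RIM,BASE in((158,322),(157,320)):
    r=least_squares(res,[78,-3,30,0]);print(r.x.round(2),r.fun.round(2))
  S=viewer.get_calibration("scene")
  for z in(0,4,8):
    print(z,[max(proj(S,[592.9+17*np.cos(k)+dx,-152.5+17*np.sin(k),151.6+z])[1] for k in t).round(1) for dx in(0,-6)])
E
python3 fit.py
```

```text
(200, (np.float64(281.1232394366197), np.float64(117.66666666666666)), (np.float64(362.86452762923346), np.float64(74.33333333333334)))
(210, (np.float64(272.9598278335725), np.float64(91.0)), (np.float64(365.85385878489325), np.float64(83.33333333333336)))
(219, (np.float64(276.9284785435631), np.float64(105.33333333333331)), (np.float64(366.91194968553464), np.float64(88.66666666666667)))
(228, (np.float64(271.67952522255194), np.float64(51.666666666666686)), (np.float64(367.8892307692308), np.float64(91.99999999999996)))
(238, (np.float64(273.00714285714287), np.float64(155.00000000000003)), (np.float64(368.9753566796369), np.float64(108.66666666666666)))
neck 175 (np.float64(295.0474934036939), np.float64(45.66666666666666)) (np.float64(348.1965517241379), np.float64(83.33333333333336))
rim 157 [105. 105. 105. 105. 105. 108. 117. 130. 138. 143. 149. 151.]
[72.88 -2.04 27.14  0.16] [-4.55  2.28  3.62 -0.71 -1.42 -0.73  2.63 -0.54 -0.21 -0.36 -0.35 -0.13
 -0.95]
[74.14 -1.87 27.13  0.16] [-4.35  2.09  3.71 -0.8  -1.48 -0.67  2.56 -0.48 -0.28 -0.3  -0.83 -0.49
 -0.96]
0 [np.float64(236.5), np.float64(234.5)]
4 [np.float64(235.6), np.float64(233.6)]
8 [np.float64(234.8), np.float64(232.7)]
```

```bash
python3 - <<'E'
import fit
from fit import *
E0=[E_[2],E_[4]]
_m=fit.model
def model(q):
    o=_m(q);return o[[3,4,5,7,8,9]]
fit.model=model
for fit.RIM,fit.BASE,w in((157.5,321,3),):
  for w in(1,3,8):
    r=least_squares(lambda q:np.r_[fit.res(q)[:-1],(q[2]-30)/w],[78,-3,30,0]);print(w,r.x.round(2),r.fun.round(2))
E
```

```text
(200, (np.float64(281.1232394366197), np.float64(117.66666666666666)), (np.float64(362.86452762923346), np.float64(74.33333333333334)))
(210, (np.float64(272.9598278335725), np.float64(91.0)), (np.float64(365.85385878489325), np.float64(83.33333333333336)))
(219, (np.float64(276.9284785435631), np.float64(105.33333333333331)), (np.float64(366.91194968553464), np.float64(88.66666666666667)))
(228, (np.float64(271.67952522255194), np.float64(51.666666666666686)), (np.float64(367.8892307692308), np.float64(91.99999999999996)))
(238, (np.float64(273.00714285714287), np.float64(155.00000000000003)), (np.float64(368.9753566796369), np.float64(108.66666666666666)))
neck 175 (np.float64(295.0474934036939), np.float64(45.66666666666666)) (np.float64(348.1965517241379), np.float64(83.33333333333336))
rim 157 [105. 105. 105. 105. 105. 108. 117. 130. 138. 143. 149. 151.]
1 [73.66 -4.25 29.1   0.56] [-0.28 -0.38 -0.33 -0.22  1.08  0.06 -0.56  0.92 -0.9 ]
3 [73.35 -2.81 27.7   0.54] [-0.18 -0.59 -0.18 -0.    0.72  0.17 -0.12  0.24 -0.77]
8 [73.15 -2.23 27.21  0.51] [-0.17 -0.74 -0.15  0.05  0.71  0.24  0.01  0.03 -0.35]
```

```bash
python3 - <<'E'
from h import *
R=Rt([180,30.05,.03]);print(rel([595.6,-153.2,178],Rt([180,28.5,0]),np.array([596,-152.7,229]),R))
E
```

```text
[6.300e-02 1.200e-03 1.109e-01 0.000e+00 4.300e-03 1.000e-04]
```

>>> carry_out(
  increments=[0.01,0.001,0.018,0,0.002,0,-1,0.02,0.001,0.036,0,0.0043,0,-1,0.03,0.001,0.054,0,0.0043,0,-1,0.04,0.001,0.072,0,0.0043,0,-1,0.05,0.001,0.09,0,0.0043,0,-1,0.06,0.001,0.104,0,0.0043,0,-1,0.063,0.001,0.111,0,0.0043,0,-1,0.063,0.001,0.111,0,0.0043,0,-1,0.063,0.001,0.111,0,0.0043,0,-1,0.063,0.001,0.111,0,0.0043,0,-1],
)

```text
time: 11.7
tool_pos: [596.1, -153.2, 179.0]
tcp_rot: [180.0, 28.5, 0.0]
ft_force: [0.3, 0.3, -0.6]
finger_gap: 48.7
grip_force: 51.9
```

```bash
python3 snap.py w7 "(592.6,-153.3,95.5)" "(592.6,-153.2,104)" "(609.6,-153.2,104)" "(621.6,-153.3,57)" ; python3 - <<'E'
from h import *
s=sense();R=Rt(s['tcp_rot']);print(s['tool_pos'],s['tcp_rot'],"per mm down:",R.T@[0,0,-1]/400)
im=cv2.imread("pics/w7.png",0).astype(int);print([(v,im[v,322]) for v in range(115,165,2)])
E
```

```text
(592.6,-153.3,95.5) [321.1 168.1]
(592.6,-153.2,104) [320.9 176.6]
(609.6,-153.2,104) [320.9 155.6]
(621.6,-153.3,57) [321.1 101.4]
[ 596.09870874 -153.22332969  178.99376688] [1.79997894e+02 2.84882776e+01 2.50932913e-02] per mm down: [ 1.19244737e-03 -8.07489022e-08  2.19728680e-03]
[(115, np.int64(144)), (117, np.int64(143)), (119, np.int64(143)), (121, np.int64(144)), (123, np.int64(143)), (125, np.int64(143)), (127, np.int64(128)), (129, np.int64(94)), (131, np.int64(94)), (133, np.int64(95)), (135, np.int64(94)), (137, np.int64(93)), (139, np.int64(94)), (141, np.int64(94)), (143, np.int64(95)), (145, np.int64(95)), (147, np.int64(94)), (149, np.int64(93)), (151, np.int64(94)), (153, np.int64(94)), (155, np.int64(94)), (157, np.int64(118)), (159, np.int64(143)), (161, np.int64(156)), (163, np.int64(149))]
```

>>> carry_out(
  increments=[0.0024,0,0.0044,0,0,0,-1,0.0048,0,0.0088,0,0,0,-1,0.0072,0,0.0132,0,0,0,-1,0.0095,0,0.0176,0,0,0,-1,0.0119,0,0.022,0,0,0,-1,0.0143,0,0.0264,0,0,0,-1,0.0167,0,0.0308,0,0,0,-1,0.0191,0,0.0352,0,0,0,-1,0.0203,0,0.0374,0,0,0,-1,0.0203,0,0.0374,0,0,0,-1],
)

```text
time: 13.0
tool_pos: [595.9, -153.1, 161.5]
tcp_rot: [-180.0, 28.5, 0.0]
ft_force: [0.2, -0.2, -1.5]
finger_gap: 49.0
grip_force: 51.9
```

No contact force, and the mouth is already about 8 mm below the nozzle top, so the bottle is on the nozzle. I'll go on down to just above the ring.

>>> carry_out(
  increments=[0.0036,0,0.0066,0,0,0,-1,0.0072,0,0.0132,0,0,0,-1,0.0108,0,0.0198,0,0,0,-1,0.0144,0,0.0264,0,0,0,-1,0.018,0,0.033,0,0,0,-1,0.0215,0,0.0396,0,0,0,-1,0.0251,0,0.0462,0,0,0,-1,0.0275,0,0.0506,0,0,0,-1,0.0287,0,0.0528,0,0,0,-1,0.0287,0,0.0528,0,0,0,-1],
)

```text
time: 14.25
tool_pos: [595.9, -153.2, 137.5]
tcp_rot: [-180.0, 28.5, 0.0]
ft_force: [0.9, 0.8, -0.3]
finger_gap: 48.6
grip_force: 51.9
```

>>> carry_out(
  increments=[0.0008,0,0.0015,0,0,0,-1,0.0016,0,0.003,0,0,0,-1,0.0024,0,0.0045,0,0,0,-1,0.0032,0,0.006,0,0,0,-1,0.004,0,0.0075,0,0,0,-1,0.0048,0,0.009,0,0,0,-1,0.0056,0,0.0105,0,0,0,-1,0.0064,0,0.012,0,0,0,-1,0.0072,0,0.0132,0,0,0,-1,0.0072,0,0.0132,0,0,0,-1],
)

```text
time: 15.5
tool_pos: [596.0, -153.2, 131.7]
tcp_rot: [-180.0, 28.5, 0.0]
ft_force: [0.4, 0.3, 4.9]
finger_gap: 49.1
grip_force: 52.1
```

Contact with the ring at about 5 N. I continue in small steps.

>>> carry_out(
  increments=[0.0006,0,0.0011,0,0,0,-1,0.0012,0,0.0022,0,0,0,-1,0.0018,0,0.0033,0,0,0,-1,0.0024,0,0.0044,0,0,0,-1,0.003,0,0.0055,0,0,0,-1,0.0036,0,0.0066,0,0,0,-1,0.0042,0,0.0077,0,0,0,-1,0.0048,0,0.0088,0,0,0,-1,0.0054,0,0.0099,0,0,0,-1,0.006,0,0.011,0,0,0,-1],
)

```text
time: 16.75
tool_pos: [596.1, -153.2, 127.0]
tcp_rot: [180.0, 28.5, 0.0]
ft_force: [0.0, 0.8, 7.9]
finger_gap: 48.6
grip_force: 52.3
```

>>> carry_out(
  increments=[0.0005,0,0.0009,0,0,0,-1,0.001,0,0.0018,0,0,0,-1,0.0014,0,0.0026,0,0,0,-1,0.0019,0,0.0035,0,0,0,-1,0.0024,0,0.0044,0,0,0,-1,0.0029,0,0.0053,0,0,0,-1,0.0034,0,0.0062,0,0,0,-1,0.0036,0,0.0066,0,0,0,-1,0.0036,0,0.0066,0,0,0,-1,0.0036,0,0.0066,0,0,0,-1],
)

```text
time: 18.0
tool_pos: [596.1, -153.2, 124.3]
tcp_rot: [180.0, 28.5, 0.0]
ft_force: [0.2, 1.2, 9.6]
finger_gap: 48.9
grip_force: 52.5
```

>>> carry_out(
  increments=[0.0002,0,0.0003,0,0,0,-1,0.0003,0,0.0006,0,0,0,-1,0.0005,0,0.0009,0,0,0,-1,0.0006,0,0.0012,0,0,0,-1,0.0008,0,0.0015,0,0,0,-1,0.001,0,0.0018,0,0,0,-1,0.0011,0,0.002,0,0,0,-1,0.0012,0,0.0022,0,0,0,-1,0.0012,0,0.0022,0,0,0,-1,0.0012,0,0.0022,0,0,0,-1],
)

```text
time: 19.25
tool_pos: [596.3, -153.1, 124.0]
tcp_rot: [180.0, 28.5, 0.0]
ft_force: [0.2, 1.5, 11.3]
finger_gap: 48.8
grip_force: 52.8
```

>>> carry_out(
  increments=[0.0002,0,0.0003,0,0,0,-1,0.0003,0,0.0006,0,0,0,-1,0.0005,0,0.0009,0,0,0,-1,0.0006,0,0.0012,0,0,0,-1,0.0008,0,0.0015,0,0,0,-1,0.001,0,0.0018,0,0,0,-1,0.0011,0,0.002,0,0,0,-1,0.0012,0,0.0022,0,0,0,-1,0.0012,0,0.0022,0,0,0,-1,0.0012,0,0.0022,0,0,0,-1],
)

```text
time: 20.5
tool_pos: [596.4, -153.2, 123.9]
tcp_rot: [180.0, 28.5, 0.0]
ft_force: [-1.4, 1.0, 16.6]
finger_gap: 48.8
grip_force: 53.3
```

Force rises about 5 N/mm with no travel, so the ring is on its stop. One last look to check seating and squareness.

```bash
python3 snap.py w8 "(592.6,-153.3,48)" "(609.6,-153.3,48)" "(622.6,-153.3,48)" "(617.6,-153.3,153)"; python3 - <<'E'
import cv2
a=cv2.imread("pics/w8.png");cv2.imwrite("pics/w8c.png",cv2.resize(a[100:350,180:460],(672,600),interpolation=cv2.INTER_CUBIC))
E
```

```text
(592.6,-153.3,48) [321.1 176.1]
(609.6,-153.3,48) [321.1 155.1]
(622.6,-153.3,48) [321.  137.4]
(617.6,-153.3,153) [320.9 317.9]
```

View pics/w8c.png

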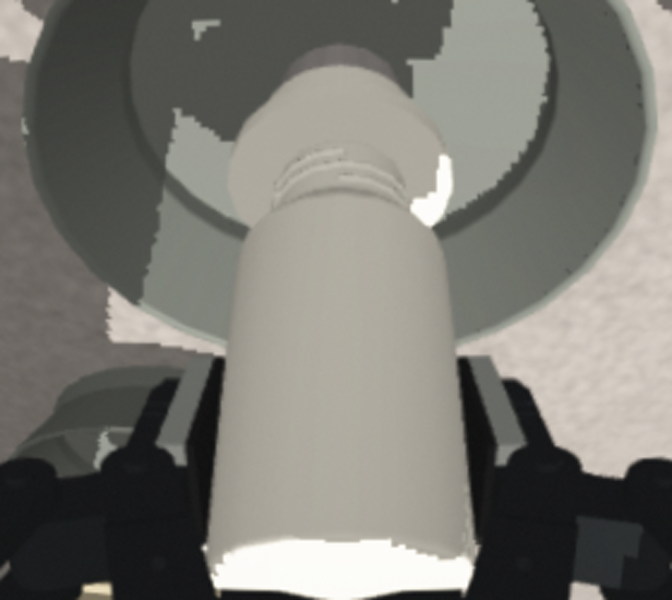

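The bottle is over the nozzle, with its neck at crop (340,175) flush on the white ring and no gap visible. I'll add a little more push for margin, let it settle and hand in.

>>> carry_out(
  increments=[0.0003,0,0.0005,0,0,0,-1,0.0006,0,0.001,0,0,0,-1,0.0009,0,0.0015,0,0,0,-1,0.001,0,0.0018,0,0,0,-1,0.001,0,0.0018,0,0,0,-1,0.001,0,0.0018,0,0,0,-1,0.001,0,0.0018,0,0,0,-1,0.001,0,0.0018,0,0,0,-1,0.001,0,0.0018,0,0,0,-1,0.001,0,0.0018,0,0,0,-1],
)

```text
time: 21.8
tool_pos: [596.5, -153.2, 123.8]
tcp_rot: [180.0, 28.4, 0.0]
ft_force: [-1.9, 2.0, 19.5]
finger_gap: 48.8
grip_force: 53.7
```

```bash
python3 -c "
from bench import order,sense
s=sense();print(s['ft_force'],s['grip_force'],s['tool_pos']);print(order.hand_in())"
```

```text
[-1.8781755   2.01090668 19.51973159] 53.67259383201599 [ 596.54006452 -153.17783451  123.7988927 ]
the job is handed in; nothing more can be done
None
```

I handed the job in at 21.8 s: the tall bottle is mouth-down over the rightmost rinser's nozzle, held down at about 20 N against what the force reading shows is the ring's bottom stop, and still gripped. In the last camera view its mouth sat flush on the ring, though I couldn't rule out a tilt of 1–2°.

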